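# Draw the excitation filter cassette from the microscope's LED light source

## Robot

A 6-joint arm with a two-finger parallel gripper is mounted at the origin on the work surface. World frame = base frame: x ahead of the robot, y to its left, z up, the work surface at z = 0. Lengths are in m, angles in rad, forces in N, time in s.
With the tool pointing down it reaches from about 0.425 to 0.95 m from the base axis. Payload 3.5 kg.
Tool frame: the origin (TCP) lies between the finger pads; the fingertips stand 22 mm ahead of it and the grasp point (between the pads) lies 3 mm ahead of it (ctrl.nose_length is the z of the fingertips in the tool frame, in m); z points along the fingers, y is the line along which they close (so a half turn about z gives the same grasp; the last joint's range is limited). The gripper opens to 85 mm and grips with 20 to 120 N. Pads are 22 mm wide; open, the fingers measure 114 mm over their backs; the gripper's body (76 mm by 85 mm) begins 54 mm behind the grasp point. The pads swing forward as they close: fully open they stand 13 mm farther back than shut.
Start: joints at [0.983, 0.286, 1.577, -0, 1.279, -0.15], TCP at [0.286, 0.611, 0.253] pointing down, gripper open.
Joint ranges: [-2.77, 2.77], [-0.9, 2.22], [0.21, 2.48], [-1.53, 4.67], [0.24, 2.81], [-2.84, 2.84]. Speed limits (rad/s): [2.79, 2.79, 3.14, 3.14, 3.14, 3.14].

## Interface

Orientations are given as a unit quaternion [x, y, z, w].
In Python, from plant import ctrl gives the robot as it stands. The module is installed in compiled form; this text tells all that it offers.
- The arm moves only by the tool send_rows, never from a script. Its argument "rows" is text: rows parted by semicolons, each of 7 numbers parted by spaces: the turn, a rotation vector about the tool's x, y, z in a scale on which 1.0 is 180 degrees, then the shift along the tool's x, y, z in parts of the range, where 1.0 means 600 mm, then the opening, from -1 (shut) to 1 (fully open). A call has 1 to 8 rows; each row is the pose to reach, as a shift and turn from the pose commanded when the call began, along the tool's axes at that moment; what a row does not reach only later rows make up. A row lasts 1/8 s, in which the tool goes at most 62.5 mm and 10.7 degrees, less where a joint would pass 70% of its speed; a pose out of reach is approached as far as the arm can. A call with a gripper value outside its range is refused whole. The fingers move at their own pace and stop on an object; "grip_force" is the grip in N (left out, the last holds). Time passes only in rows, so rows that repeat a pose let the fingers close. It gives the time, the measured TCP pose, the force, the opening and the grip force at its end, in the units of the state.
- ctrl.get_state(): the state, without advancing time (a new reading comes with each control period).
- ctrl.read_camera(name): name is "side" or "top"; returns a dict with "color" (400x640x3 uint8, red, green, blue), "fx", "fy", "cx", "cy" (pixels), "D" ([k1, k2, p1, p2, k3] as OpenCV has them; the pictures are not rectified), "extrinsics" (4x4, takes a point from world to camera coordinates). Camera axes: x right, y down, z forward; pixel columns grow to the right and rows downward; lengths in m; the calibration is good to about 2 mm. A picture is of the moment at which its call begins. There is no depth.
- ctrl.sign_off(): hands the job in; it is judged then, once.
Trained networks look in a picture, given as the dict that the camera call returned (one of the last four; its "shot" number tells which), for a name from the list of things; names that differ only in an ending like _2 or _b are one class to them, and where a whole thing is asked for, a point or a joint stands for the part that bears it (a point fixed in the world has none). Each returns a list of dicts, best first, with "p" (0 to 1); they miss things now and then, are a little off and sometimes report something else, mostly with a low value. They report only what shows in the picture. A call takes as long as a camera call.
- ctrl.look_for(picture, target): "position" ([x, y, z] in m, in the coordinates of the camera as it stood for that picture, good to about 4 mm: the middle of the surface that is visible of it).
The state is a dict: "time": time; "qpos": joint angles; "dq": joint speeds; "joint_efforts": joint torques, N m; "eef_pos": TCP position; "tcp_rot": TCP orientation; "contact_force": force on the tool from outside, world axes, zero at the start; "wrist_torque": the same for the moment, N m; "opening": opening from 0.0 (shut) to 1.0 (fully open); "finger_force": force on a finger pad.
Only numpy, scipy, OpenCV 4.12 (cv2) and the standard library are available. Lean on these libraries where they do the work, as an engineer would, in place of code of your own. Each camera call takes 0.05 s, during which the arm holds its last target. There are 200 camera calls.

## Task

The excitation filter of the fluorescence light source is due for a change. First close the light: turn the dial on top of the white unit until its pointer lines up with the arrow mark on the deck. Then pinch the two metal side catches of the black filter cassette together, draw the cassette straight up out of its slot, and finish holding it by its catches, upright and still, with its lower edge a good 3 cm or more above the unit; leave the dial on the mark and do not shift the things standing around.

Things in the scene. Friction and masses are not known exactly. Their poses are not given: they have to be found in the camera images.
- unit: White light-source box, fixed, 180 (x) by 300 (y) by 106 mm high; deck (flat top) at z = 106 mm. Origin: centre of its underside, on the bench; own z up, own -x its front. On the deck along its own y, both at x = 0: the dial at y = -55 mm, the cassette in its slot at y = +65 mm. Heat-sink grille at the -y end, light-guide port on the +y end face.
- dial (a joint): Angle of the dial about its upright axis, rad: 0 when its pointer meets the arrow mark, positive counter-clockwise seen from above. It starts well to the positive side, so it needs turning clockwise by 0.7 to 1.9 rad. It turns freely between -3 and 3 with light friction (about 0.05 N m) and stays where it is left; no detents.
- dial_grip (a point): On the dial's axis at the height to grip it, 27 mm above the deck. Black dial: round skirt 52 mm across, 7 mm high, with an upright grip bar 44 mm long and 13 mm wide, its top 34 mm above the deck (7 mm above this point); grip it across the 13 mm. Its own -x axis runs along the bar to the pointer.
- dial_pointer (a point): Tip of the dial's pointer, a small nose with a white line at one end of the bar, 33.5 mm from the dial's axis, on the skirt, 5 mm above the deck.
- dial_index (a point): Tip of the arrow mark on the deck, 37.5 mm from the dial's axis on the unit's front (-x) side: the long dark arrow, the other scale marks are short plain strokes.
- cassette: Black filter cassette, loose, 100 to 200 g, locked in the slot by its catches. Origin: centre of its underside, seated 62 mm above the bench (48 mm below the dock plate's top); axes parallel to the unit's. Foot 40 (x) by 18 by 30 mm high with a round 25 mm glass filter, a neck, and a head 39 by 18 mm, 54 to 82 mm above the origin, standing out of the slot. 1.5 mm of play all round.
- cassette_grip (a point): On the cassette's axis, midway between the two catch pads, 75 mm above the cassette's origin (27 mm above the dock plate): put the middle of the fingers here, closing along the cassette's x.
- catch_front (a joint): Travel of the catch on the cassette's -x side, m: 0 sprung out (locked under the slot's lip), 0.006 fully pinched in. Spring: 3 N to start, 6 N fully in. The hook clears the lip from about 0.0045.
- catch_back (a joint): The same for the catch on the +x side.
- catch_front_pad (a point): Middle of the outer face of the -x catch's steel finger pad, an upright plate 16 mm wide (y), reaching from 2 mm to 38 mm above the dock plate. The pads' outer faces are 62 mm apart at rest and 50 mm apart pinched fully in.
- catch_back_pad (a point): The same for the +x catch.
- slot_mouth (a point): Centre of the slot's mouth in the top of the bare-metal dock plate, 110 mm above the bench; the plate is 80 (x) by 48 mm and 4 mm thick on the deck. The highest part of the unit but for the dial and cassette.
- objective_case: Bystander, loose: clear round objective case, 46 mm across, 72 mm high, standing on the bench beyond the unit's +y end. Origin: centre of its underside.
- dish: Bystander, loose: clear lidded culture dish, 60 mm across, 14 mm high, lying on the bench beyond the unit's -y end. Origin: centre of its underside.
- slide_box: Bystander, loose: grey slide box 85 by 100 by 35 mm lying on the bench behind the unit. Origin: centre of its underside.

How it is judged:
On the way, in this order (a step that is already met when the one before it is completed fails the run):
1. the dial's pointer is on the arrow mark, the cassette still seated (value of joint dial between -0.12 and 0.12 rad and z of cassette in the frame of unit below 0.066 m), for 0.2 s.
2. both catches are pinched in by the fingers, the cassette still in its slot (value of joint each of catch_front, catch_back above 0.0042 m and z of cassette in the frame of unit below 0.09 m and contact force between the fingers and cassette above 1 N), for 0.1 s.
At the end, for the whole second after the job is handed in: Fingers hold the cassette by both catches (each 3.5 mm or more in), upright within 0.35 rad, still, clear of the unit, its underside 25 mm or more above the dock plate's top; the dial within 0.12 rad of the mark; bystanders within 20 mm of their places (z of cassette in the frame of unit above 0.135 m and angle between cassette's own z axis and vertical below 0.35 rad and linear speed of cassette below 0.03 m/s and value of joint each of catch_front, catch_back above 0.0035 m and contact force between the fingers and cassette above 1 N and contact force between cassette and unit below 0.1 N and value of joint dial between -0.12 and 0.12 rad and distance of each of objective_case, dish, slide_box from where it was at the start of the episode below 0.02 m); the arm keeps its last pose, push and grip.
It fails at once if the cassette is drawn while the dial is off the mark (light open) (z of cassette in the frame of unit above 0.095 m and (value of joint dial above 0.25 rad or value of joint dial below -0.25 rad)).
It also fails if it takes over 64 s, if anything falls off the work surface, if the arm or the gripper's body presses on something with over 40 N, if the wrist force passes 120 N, or if a joint passes its speed limit or range.

## Working session

There is one attempt and no reset: what is moved stays moved. The work goes in short steps, Python scripts to look and compute and a tool call to move; the robot and the scene stay as the last step left them, time stands still between calls to the robot, and variables do not carry over. Pictures are saved under pics/ and viewed, at most 10 in all, crops included, and the job is handed in when it is done.

Besides the shell and the picture viewer there is one more tool, called after "Call:" as name(argument=value, ...) on one line, values as JSON. send_rows: Moves the arm, as the interface text tells. Its arguments: {"type":"object","properties":{"rows":{"type":"string"},"grip_force":{"type":"number"}},"required":["rows"]}

```bash
mkdir -p pics; cat > h.py <<'E'
import numpy as np, cv2
from scipy.spatial.transform import Rotation as R
from plant import ctrl
def K(p): return np.array([[p['fx'],0,p['cx']],[0,p['fy'],p['cy']],[0,0,1.]])
def snap(n,f=None):
    p=ctrl.read_camera(n)
    if f: cv2.imwrite('pics/'+f,p['color'][:,:,::-1])
    return p
def look(p,t):
    E=np.array(p['extrinsics']); Ei=np.linalg.inv(E)
    return [(round(d['p'],2),np.round((Ei@np.r_[d['position'],1])[:3],4)) for d in ctrl.look_for(p,t)]
def pix2z(p,uv,z):
    E=np.array(p['extrinsics']); Ei=np.linalg.inv(E)
    n=cv2.undistortPoints(np.array([[uv]],float),K(p),np.array(p['D']))[0,0]
    d=Ei[:3,:3]@np.r_[n,1]; o=Ei[:3,3]; return o+d*(z-o[2])/d[2]
def proj(p,P):
    E=np.array(p['extrinsics']); 
    return cv2.projectPoints(np.array(P,float).reshape(-1,3),cv2.Rodrigues(E[:3,:3])[0],E[:3,3],K(p),np.array(p['D']))[0][:,0]
E
python3 - <<'E'
from h import *
for n in ['side','top']:
    p=snap(n,n+'1.png'); E=np.linalg.inv(p['extrinsics']); print(n,p['fx'],np.round(E[:3,3],3),np.round(E[:3,2],2))
    for t in ['unit','dial','dial_grip','dial_pointer','dial_index','cassette','cassette_grip','catch_front_pad','catch_back_pad','slot_mouth','objective_case','dish','slide_box']:
        print(t,look(p,t)[:2])
s=ctrl.get_state();print(s['eef_pos'],s['tcp_rot'],s['opening'],s['time'],s['contact_force'],ctrl.nose_length)
E
```

```text
side 362.90466651181316 [ 0.583 -0.565  0.742] [ 0.01  0.7  -0.71]
unit [(0.78, array([ 0.6253, -0.0034,  0.1066]))]
dial [(0.62, array([0.6332, 0.0119, 0.1134]))]
dial_grip [(0.86, array([0.6289, 0.0077, 0.1129])), (0.55, array([0.6016, 0.1294, 0.1362]))]
dial_pointer [(0.81, array([0.6279, 0.0074, 0.1074])), (0.26, array([0.6059, 0.1311, 0.1346]))]
dial_index [(0.69, array([0.6293, 0.1343, 0.124 ])), (0.64, array([0.6216, 0.0033, 0.1076]))]
cassette [(0.84, array([0.6008, 0.129 , 0.132 ]))]
cassette_grip [(0.63, array([0.6022, 0.1347, 0.1329]))]
catch_front_pad [(0.6, array([0.5751, 0.1206, 0.1245])), (0.57, array([0.6291, 0.0065, 0.1133]))]
catch_back_pad [(0.44, array([0.6304, 0.1375, 0.1236])), (0.19, array([0.6041, 0.1274, 0.1317]))]
slot_mouth [(0.91, array([ 6.186e-01, -3.000e-04,  1.043e-01]))]
objective_case [(0.66, array([0.5714, 0.3137, 0.0629]))]
dish [(0.81, array([ 0.6205, -0.1711,  0.0159])), (0.29, array([0.5767, 0.1239, 0.1272]))]
slide_box [(0.83, array([0.7993, 0.054 , 0.0327]))]
top 452.1532075904028 [0.527 0.06  1.203] [ 0.09 -0.02 -1.  ]
unit [(0.68, array([0.6143, 0.0644, 0.1052]))]
dial [(0.88, array([0.6244, 0.0182, 0.1136]))]
dial_grip [(0.59, array([0.6233, 0.0173, 0.1151]))]
dial_pointer [(0.84, array([0.6249, 0.0133, 0.1137]))]
dial_index [(0.69, array([0.6166, 0.0716, 0.1117]))]
cassette [(0.63, array([0.6241, 0.017 , 0.1151])), (0.61, array([0.6016, 0.1325, 0.1483]))]
cassette_grip [(0.78, array([0.6013, 0.134 , 0.1475]))]
catch_front_pad []
catch_back_pad []
slot_mouth [(0.68, array([0.6097, 0.0707, 0.1076]))]
objective_case [(0.55, array([0.6254, 0.0166, 0.1158])), (0.18, array([0.6162, 0.0732, 0.1101]))]
dish [(0.59, array([ 0.6249, -0.1703,  0.0168]))]
slide_box [(0.62, array([0.7994, 0.0718, 0.0324]))]
[0.28612659 0.6113597  0.25335504] [2.17162258e-01 9.76135520e-01 1.71774480e-05 5.88825555e-06] 0.9977329761827624 1.4 [ 0.02669198  0.27193032 -0.42406828] 0.022
```

View pics/top1.png

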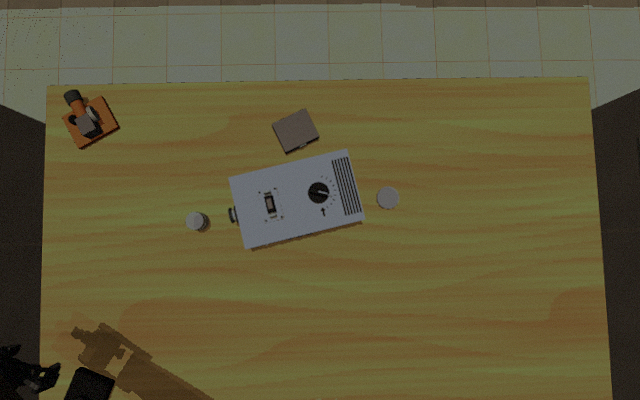

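View pics/side1.png

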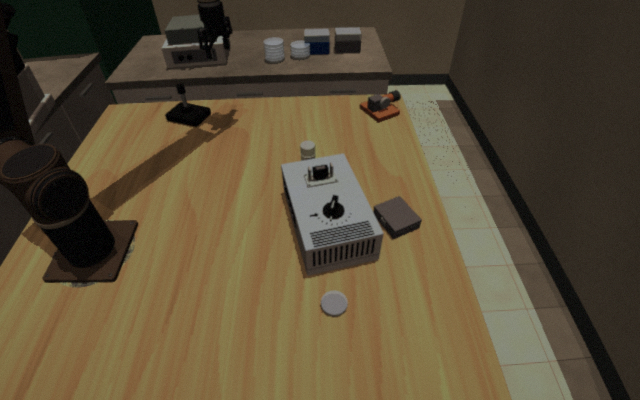

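Top view: the unit spans about (230–365, 150–248), with the dial at (319,192), its white pointer line to the right, and the arrow at (323,211) below it. The cassette is at (270,204). In the side view the dial is at (333,209) and the cassette at (320,172). Next I'll fit the deck outline and enlarge the dial.

```bash
python3 - <<'E'
from h import *
p=snap('top'); q=snap('side')
im=p['color']; hsv=cv2.cvtColor(im,cv2.COLOR_RGB2HSV)
m=((hsv[...,1]<60)&(hsv[...,2]>90)).astype(np.uint8); m[:140]=0;m[260:]=0;m[:,:225]=0;m[:,370:]=0
m=cv2.morphologyEx(m,cv2.MORPH_CLOSE,np.ones((13,13)))
n,l,st,_=cv2.connectedComponentsWithStats(m); k=1+st[1:,4].argmax()
c=max(cv2.findContours((l==k).astype(np.uint8),0,1)[0],key=cv2.contourArea)[:,0]
P=np.array([pix2z(p,x,.106)[:2] for x in c]).astype(np.float32)
r=cv2.minAreaRect(P*1000); print('rect',r, st[k])
for nm,g,(u,v,w,h) in [('top',p,(240,160,110,82)),('side',q,(285,155,90,68))]:
    cv2.imwrite(f'pics/{nm}_crop.png',cv2.resize(g['color'][v:v+h,u:u+w,::-1],(w*7,h*7),interpolation=cv2.INTER_CUBIC))
cv2.imwrite('pics/both.png',np.vstack([cv2.resize(cv2.convertScaleAbs(g['color'][v:v+60,u:u+110,::-1],alpha=1.4),(550,300),interpolation=cv2.INTER_CUBIC) for g,u,v in [(p,245,165),(q,280,158)]]))
E
```

```text
rect ((615.5662231445312, 75.9579086303711), (180.9838104248047, 310.287841796875), 12.705751419067383) [ 228  148  138  101 9212]
```

View pics/both.png

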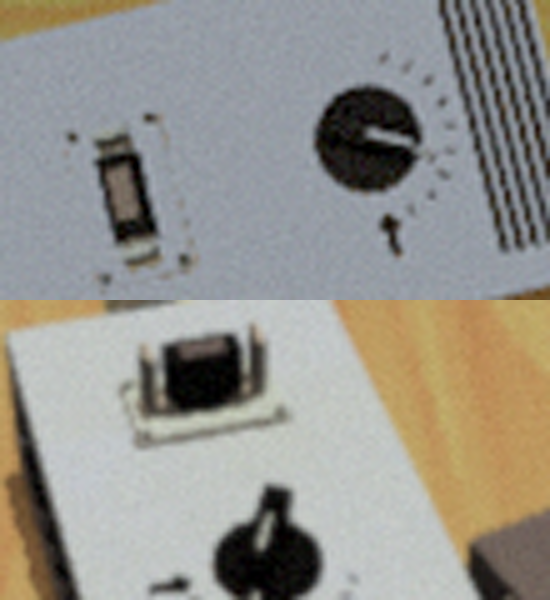

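Top crop (5x, origin 245,165): dial centre is near (368,139), the pointer line runs to about (417,148), the arrow tip is at (389,214), and the plate screws are at (72,137), (150,118), (104,279) and (184,260). The pointer needs roughly 65° clockwise.

```bash
cat > fit.py <<'E'
from h import *
from scipy.optimize import least_squares
p=snap('top');q=snap('side')
f=lambda x,y:((x+.5)/5+245-.5,(y+.5)/5+165-.5)
g=lambda x,y:((x+.5)/5+280-.5,(y-300+.5)/5+158-.5)
dial=pix2z(p,f(368,139),.112); scr=np.mean([pix2z(p,f(*a),.110) for a in [(72,137),(150,118),(104,279),(184,260)]],0)
tip=pix2z(p,f(389,214),.106)
ptr=pix2z(p,f(417,148),.111)
head=pix2z(p,f(128,196),.144)
print('dial',dial,'plate',scr,np.linalg.norm(dial-scr),'tip',tip,np.linalg.norm((tip-dial)[:2]),'ptr',ptr,np.linalg.norm((ptr-dial)[:2]),'head',head)
d=scr-dial; print('yaw line',np.degrees(np.arctan2(-d[0],d[1])))
a=[pix2z(p,f(*a),.110) for a in [(72,137),(150,118),(104,279),(184,260)]]
for i,j in [(2,0),(3,1)]: e=a[i]-a[j]; print('yaw x',np.degrees(np.arctan2(-e[1],-e[0])),np.linalg.norm(e))
an=lambda v:np.degrees(np.arctan2(v[1],v[0]))
print('ang',an(tip-dial),an(ptr-dial))
# side
print('side dial',pix2z(q,g(268,560),.112),'tip',pix2z(q,g(190,584),.106),'head',pix2z(q,g(202,350),.144), 'pads top',pix2z(q,g(145,350),.148),pix2z(q,g(258,328),.148))
# bystander-adjacent
E
python3 fit.py
```

```text
dial [0.62804631 0.0178039  0.112     ] plate [0.60191508 0.13486629 0.11      ] 0.1199601736554205 tip [0.59176543 0.00826416 0.106     ] 0.037514114013332565 ptr [ 0.62324192 -0.00591836  0.111     ] 0.024203882453817816 head [0.60065913 0.13228356 0.144     ]
yaw line 12.583537676845694
yaw x 11.848014956446429 0.07063229224879188
yaw x 12.438990694934125 0.0709404091297129
ang -165.26804390551172 -101.44906234313022
side dial [0.62841711 0.01564696 0.112     ] tip [0.59121154 0.00734098 0.106     ] head [0.60144824 0.13156107 0.144     ] pads top [0.57274584 0.12819882 0.148     ] [0.63032663 0.14273715 0.148     ]
```

Measurements agree: dial–slot distance 0.120, tip radius 37.5 mm. So the dial is at (0.628, 0.0175), the slot at (0.602, 0.1345), yaw is 12.5° and the dial angle is about 1.13 rad. I'll move above the dial with the closing axis at about -12° in the world.

Units first: shifts go in shares of 600 mm and turns go in shares of 180 degrees. So -561.5 mm / 600 = -0.9358, -393 mm / 600 = -0.655, 77 degrees / 180 = 0.4278.

Call:
send_rows(rows="0 0 0.4278 -0.9358 -0.655 0 0; 0 0 0.4278 -0.9358 -0.655 0 0; 0 0 0.4278 -0.9358 -0.655 0 0; 0 0 0.4278 -0.9358 -0.655 0 0; 0 0 0.4278 -0.9358 -0.655 0 0; 0 0 0.4278 -0.9358 -0.655 0 0; 0 0 0.4278 -0.9358 -0.655 0 0; 0 0 0.4278 -0.9358 -0.655 0 0", grip_force=30)

```text
time: 2.6
eef_pos: [0.5364, 0.1762, 0.2537]
tcp_rot: [0.778, 0.628, 0.001, 0.0]
contact_force: [0.8, -0.0, 0.1]
opening: 0.497
finger_force: 0.0
```

```bash
cat > to.py <<'E'
import sys
from h import *
# args: x y z yaw_deg(of tool y, mod 180)
x,y,z,a=map(float,sys.argv[1:5]); s=ctrl.get_state(); r=R.from_quat(s['tcp_rot']); M=r.as_matrix()
cur=np.degrees(np.arctan2(M[1,1],M[0,1])); t=(cur-a+90)%180-90
print('t',s['time'],'pos',np.round(s['eef_pos'],4),'yaw',round(cur,2),'down',np.round(M[:,2],4),'q6',round(s['qpos'][5],2),'op',round(s['opening'],3),'F',np.round(s['contact_force'],1),'ff',s['finger_force'])
print('turn',round(t,2),'shift mm',np.round(M.T@(np.array([x,y,z])-s['eef_pos'])*1000,1))
E
python3 to.py 0.628 0.0175 0.139 -12
```

```text
t 2.6 pos [0.5364 0.1762 0.2537] yaw -12.2 down [ 1.1e-03  3.0e-04 -1.0e+00] q6 0.35 op 0.497 F [ 0.8 -0.   0.1] ff 0.0
turn -0.2 shift mm [-135.8  123.   114.8]
```

To row units: -135.8 mm / 600 = -0.2263, 123 mm / 600 = 0.205.

Call:
send_rows(rows="0 0 0 -0.2263 0.205 0 0; 0 0 0 -0.2263 0.205 0 0; 0 0 0 -0.2263 0.205 0 0; 0 0 0 -0.2263 0.205 0.1 0; 0 0 0 -0.2263 0.205 0.1 0; 0 0 0 -0.2263 0.205 0.1 0")

```text
time: 3.35
eef_pos: [0.6277, 0.02, 0.1946]
tcp_rot: [0.777, 0.629, 0.0, 0.0]
contact_force: [0.4, -0.3, -0.1]
opening: 0.501
finger_force: 0.0
```

```bash
python3 to.py 0.628 0.0175 0.139 -12; python3 - <<'E'
from h import *
p=snap('top');q=snap('side')
cv2.imwrite('pics/b2.png',np.vstack([cv2.resize(cv2.convertScaleAbs(g['color'][v:v+60,u:u+110,::-1],alpha=1.4),(550,300),interpolation=cv2.INTER_CUBIC) for g,u,v in [(p,245,165),(q,280,158)]]))
E
```

```text
t 3.35 pos [0.6277 0.02   0.1946] yaw -12.04 down [ 1.e-03 -1.e-04 -1.e+00] q6 0.08 op 0.501 F [ 0.4 -0.3 -0.1] ff 0.0
turn -0.04 shift mm [-2.4  0.7 55.6]
```

View pics/b2.png

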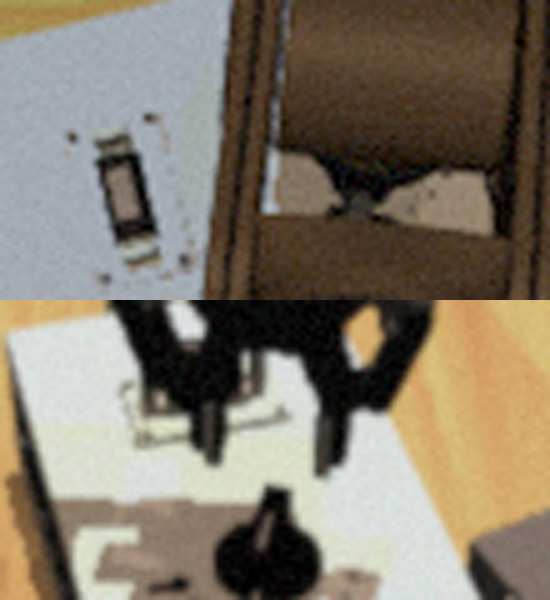

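The side crop shows the fingertips at (210,462) and (328,472), straddling the bar at (272,500). I'll descend and close.

To row units: 55 mm / 600 = 0.0917, 45 mm / 600 = 0.075.

Call:
send_rows(rows="0 0 0 -0.0033 0.0008 0.05 0; 0 0 0 -0.0033 0.0008 0.075 0; 0 0 0 -0.0033 0.0008 0.0917 0; 0 0 0 -0.0033 0.0008 0.0917 0; 0 0 0 -0.0033 0.0008 0.0917 -1; 0 0 0 -0.0033 0.0008 0.0917 -1; 0 0 0 -0.0033 0.0008 0.0917 -1; 0 0 0 -0.0033 0.0008 0.0917 -1", grip_force=30)

```text
time: 4.45
eef_pos: [0.6284, 0.0173, 0.1395]
tcp_rot: [0.778, 0.629, 0.001, 0.001]
contact_force: [1.3, 0.2, 3.7]
opening: 0.146
finger_force: 33.9
```

```bash
python3 to.py 0.628 0.0175 0.139 -76.5
```

```text
t 4.45 pos [0.6284 0.0173 0.1395] yaw -12.1 down [ 2.5e-03 -1.0e-04 -1.0e+00] q6 0.08 op 0.146 F [1.3 0.2 3.7] ff 33.9066481590271
turn 64.4 shift mm [ 0.1 -0.4  0.5]
```

To row units: 65.5 degrees / 180 = 0.3639.

Call:
send_rows(rows="0 0 0.05 0 0 0 -1; 0 0 0.1 0 0 0 -1; 0 0 0.15 0 0 0 -1; 0 0 0.2 0 0 0 -1; 0 0 0.25 0 0 0 -1; 0 0 0.3 0 0 0 -1; 0 0 0.3389 0 0 0 -1; 0 0 0.3639 0 0 0 -1")

```text
time: 5.45
eef_pos: [0.6277, 0.018, 0.1395]
tcp_rot: [0.994, 0.107, 0.0, -0.0]
contact_force: [-0.8, 2.1, 3.4]
opening: 0.145
finger_force: 34.1
```

Call:
send_rows(rows="0 0 0 0 0 0 -1; 0 0 0 0 0 0 -1")

```text
time: 5.7
eef_pos: [0.6278, 0.018, 0.1395]
tcp_rot: [0.994, 0.109, 0.0, -0.001]
contact_force: [-0.1, 2.4, 5.3]
opening: 0.142
finger_force: 34.3
```

```bash
python3 to.py 0.628 0.0175 0.139 -77.6
```

```text
t 5.7 pos [0.6278 0.018  0.1395] yaw -77.52 down [ 6.0e-04  1.1e-03 -1.0e+00] q6 1.22 op 0.142 F [-0.1  2.4  5.3] ff 34.25819635391235
turn 0.08 shift mm [0.1 0.5 0.5]
```

Release, rise, and move aside towards the robot, clear of the views.

To row units: -130 mm / 600 = -0.2167, -120 mm / 600 = -0.2.

Call:
send_rows(rows="0 0 0 0 0 0 -0.3; 0 0 0 0 0 0 -0.3; 0 0 0 0 0 0 -0.3; 0 0 0 0 0 -0.05 -0.3; 0 0 0 0 0 -0.1 -0.3; 0 0 0 0 0 -0.1833 0; 0 0 0 -0.1 0 -0.2167 0.5; 0 0 0 -0.2 0 -0.2167 1")

```text
time: 6.7
eef_pos: [0.5104, -0.009, 0.2708]
tcp_rot: [0.994, 0.109, 0.002, 0.001]
contact_force: [-0.3, 0.5, 1.3]
opening: 0.901
finger_force: 0.0
```

```bash
python3 to.py 0.602 0.1345 0.14 12.5; python3 - <<'E'
from h import *
p=snap('top');q=snap('side')
cv2.imwrite('pics/b3.png',np.vstack([cv2.resize(cv2.convertScaleAbs(g['color'][v:v+60,u:u+110,::-1],alpha=1.4),(550,300),interpolation=cv2.INTER_CUBIC) for g,u,v in [(p,245,165),(q,280,168)]]))
E
```

```text
t 6.7 pos [ 0.5104 -0.009   0.2708] yaw -77.54 down [ 0.0045 -0.0014 -1.    ] q6 1.14 op 0.901 F [-0.3  0.5  1.3] ff 0.0
turn 89.96 shift mm [ 119.9 -120.7  131. ]
```

View pics/b3.png

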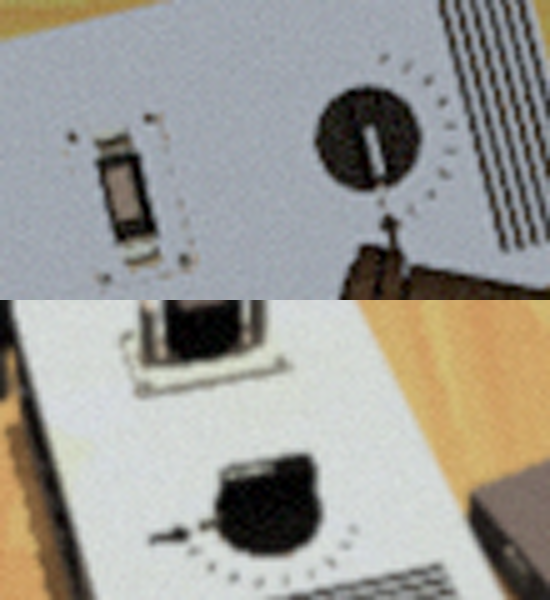

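The top crop shows the pointer line running from (368,127) to (385,205), straight at the arrow tip at (389,214); the side view agrees. Next, above the cassette with the fingers closing along the unit's x.

To row units: -119.5 mm / 600 = -0.1992, -90 degrees / 180 = -0.5.

Call:
send_rows(rows="0 0 -0.5 0.1992 -0.1992 0 1; 0 0 -0.5 0.1992 -0.1992 0 1; 0 0 -0.5 0.1992 -0.1992 0 1; 0 0 -0.5 0.1992 -0.1992 0 1; 0 0 -0.5 0.1992 -0.1992 0 1; 0 0 -0.5 0.1992 -0.1992 0 1; 0 0 -0.5 0.1992 -0.1992 0 1; 0 0 -0.5 0.1992 -0.1992 0 1")

```text
time: 7.8
eef_pos: [0.6018, 0.1341, 0.2679]
tcp_rot: [0.651, 0.759, -0.0, -0.0]
contact_force: [0.4, -0.6, 0.6]
opening: 1.004
finger_force: 0.0
```

To row units: 70 mm / 600 = 0.1167, 40 mm / 600 = 0.0667, -5 degrees / 180 = -0.0278.

Call:
send_rows(rows="0 0 -0.0278 0 0 0.0667 1; 0 0 -0.0278 0 0 0.1167 1; 0 0 -0.0278 0 0 0.1167 1; 0 0 -0.0278 0 0 0.1167 1")

```text
time: 8.3
eef_pos: [0.6023, 0.1341, 0.1995]
tcp_rot: [0.62, 0.785, 0.001, 0.001]
contact_force: [-0.0, 0.2, 0.1]
opening: 1.001
finger_force: 0.0
```

```bash
python3 to.py 0.6015 0.1335 0.14 12.5; python3 - <<'E'
from h import *
q=snap('side')
cv2.imwrite('pics/b4.png',cv2.resize(cv2.convertScaleAbs(q['color'][130:220,265:385,::-1],alpha=1.4),(720,540),interpolation=cv2.INTER_CUBIC))
E
```

```text
t 8.3 pos [0.6023 0.1341 0.1995] yaw 13.36 down [ 1.9e-03  1.0e-04 -1.0e+00] q6 -0.18 op 1.001 F [-0.   0.2  0.1] ff 0.0
turn 0.86 shift mm [-0.4 -1.  59.5]
```

View pics/b4.png

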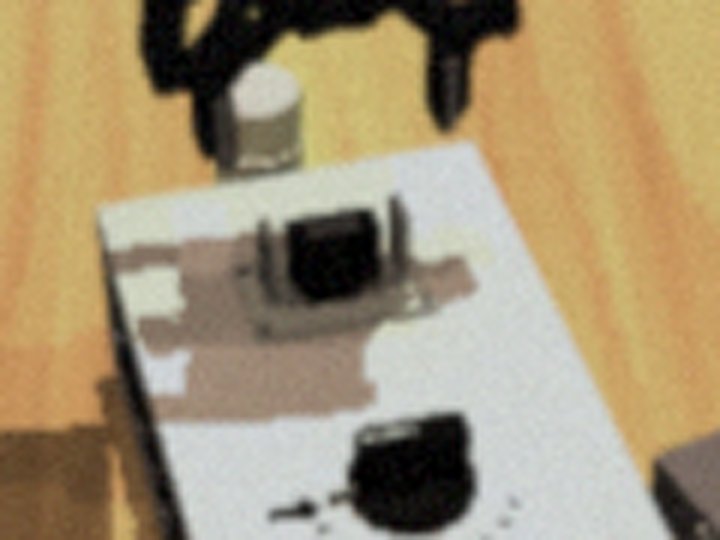

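The fingertips at (208,150) and (448,125) straddle the catch pads at (265,225) and (398,205). I'll descend and pinch.

To row units: 59.5 mm / 600 = 0.0992, 57 mm / 600 = 0.095, 0.8 degrees / 180 = 0.0044.

Call:
send_rows(rows="0 0 0.0044 0 -0.0008 0.0417 1; 0 0 0.0044 0 -0.0008 0.075 1; 0 0 0.0044 0 -0.0008 0.095 1; 0 0 0.0044 0 -0.0008 0.0992 1; 0 0 0.0044 0 -0.0008 0.0992 1", grip_force=40)

```text
time: 8.98
eef_pos: [0.6012, 0.1339, 0.1392]
tcp_rot: [0.625, 0.78, 0.0, 0.0]
contact_force: [0.5, -0.5, 0.1]
opening: 1.0
finger_force: 0.0
```

Call:
send_rows(rows="0 0 0 0 0 0 0; 0 0 0 0 0 0 0; 0 0 0 0 0 0 0; 0 0 0 0 0 0 0; 0 0 0 0 0 0 0; 0 0 0 0 0 0 0")

```text
time: 9.72
eef_pos: [0.6028, 0.134, 0.1425]
tcp_rot: [0.625, 0.78, 0.002, 0.002]
contact_force: [0.4, 0.5, 8.4]
opening: 0.515
finger_force: 43.0
```

```bash
python3 to.py 0.6015 0.1335 0.14 12.5
```

```text
t 9.725 pos [0.6028 0.134  0.1425] yaw 12.56 down [ 5.2e-03  2.0e-04 -1.0e+00] q6 -0.16 op 0.515 F [0.4 0.5 8.4] ff 43.034037351608276
turn 0.06 shift mm [-0.2 -1.4  2.5]
```

Call:
send_rows(rows="0 0 0 0 0 0 -1; 0 0 0 0 0 0 -1; 0 0 0 0 0 0 -1; 0 0 0 0 0 0 -1")

```text
time: 10.22
eef_pos: [0.6027, 0.134, 0.1425]
tcp_rot: [0.625, 0.78, 0.002, 0.002]
contact_force: [-0.7, -0.6, 8.8]
opening: 0.516
finger_force: 43.0
```

```bash
python3 to.py 0.6015 0.1335 0.14 12.5; python3 - <<'E'
from h import *
q=snap('side')
cv2.imwrite('pics/b5.png',cv2.resize(cv2.convertScaleAbs(q['color'][145:205,280:360,::-1],alpha=1.8),(800,600),interpolation=cv2.INTER_CUBIC))
E
```

```text
t 10.225 pos [0.6027 0.134  0.1425] yaw 12.56 down [ 5.2e-03  2.0e-04 -1.0e+00] q6 -0.16 op 0.516 F [-0.7 -0.6  8.8] ff 43.034212589263916
turn 0.06 shift mm [-0.3 -1.3  2.5]
```

View pics/b5.png

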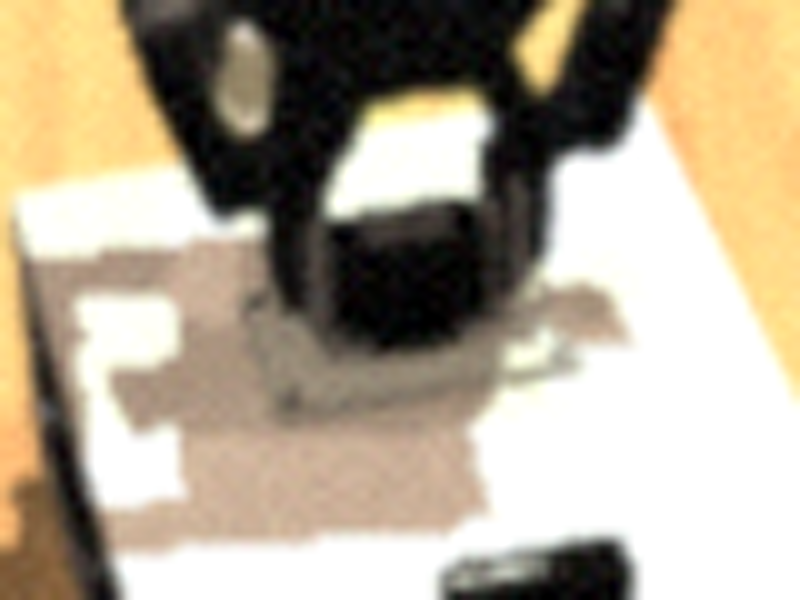

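Both catch plates (x≈315 and x≈495 in the crop) are pressed against the head (330–480), held between the fingers. I'll lift slowly.

To row units: -28 mm / 600 = -0.0467, -23 mm / 600 = -0.0383.

Call:
send_rows(rows="0 0 0 0 0 -0.0067 -1; 0 0 0 0 0 -0.0133 -1; 0 0 0 0 0 -0.0217 -1; 0 0 0 0 0 -0.03 -1; 0 0 0 0 0 -0.0383 -1; 0 0 0 0 0 -0.0467 -1")

```text
time: 11.02
eef_pos: [0.601, 0.1339, 0.1675]
tcp_rot: [0.626, 0.78, 0.0, 0.0]
contact_force: [0.0, -0.7, -1.6]
opening: 0.512
finger_force: 45.5
```

The weight is about 1.6 N and the cassette is coming up freely. I'll continue.

To row units: -82 mm / 600 = -0.1367, -78 mm / 600 = -0.13.

Call:
send_rows(rows="0 0 0 0 0 -0.02 -1; 0 0 0 0 0 -0.04 -1; 0 0 0 0 0 -0.06 -1; 0 0 0 0 0 -0.08 -1; 0 0 0 0 0 -0.1 -1; 0 0 0 0 0 -0.1167 -1; 0 0 0 0 0 -0.13 -1; 0 0 0 0 0 -0.1367 -1")

```text
time: 12.02
eef_pos: [0.6009, 0.1339, 0.2494]
tcp_rot: [0.625, 0.78, 0.0, 0.0]
contact_force: [-0.1, -0.1, -1.9]
opening: 0.51
finger_force: 45.6
```

Call:
send_rows(rows="0 0 0 0 0 0 -1; 0 0 0 0 0 0 -1; 0 0 0 0 0 0 -1; 0 0 0 0 0 0 -1")

```text
time: 12.52
eef_pos: [0.6007, 0.1339, 0.2485]
tcp_rot: [0.626, 0.78, -0.0, -0.0]
contact_force: [-1.4, 0.5, -1.8]
opening: 0.509
finger_force: 45.6
```

```bash
python3 to.py 0.6015 0.1335 0.25 12.5; python3 - <<'E'
from h import *
q=snap('side')
print(look(q,'cassette')[:1],look(q,'objective_case')[:1],look(q,'dish')[:1],look(q,'slide_box')[:1])
cv2.imwrite('pics/b6.png',cv2.resize(cv2.convertScaleAbs(q['color'][125:245,270:430,::-1],alpha=1.6),(800,600),interpolation=cv2.INTER_CUBIC))
E
```

```text
t 12.525 pos [0.6007 0.1339 0.2485] yaw 12.56 down [-6.e-04 -0.e+00 -1.e+00] q6 -0.16 op 0.509 F [-1.4  0.5 -1.8] ff 45.60542821884155
turn 0.06 shift mm [-0.5  0.7 -1.5]
[(0.84, array([0.6014, 0.1268, 0.2174]))] [(0.69, array([0.6246, 0.1358, 0.2216]))] [(0.71, array([ 0.6219, -0.1739,  0.0151]))] [(0.72, array([0.6229, 0.0037, 0.1032]))]
```

View pics/b6.png

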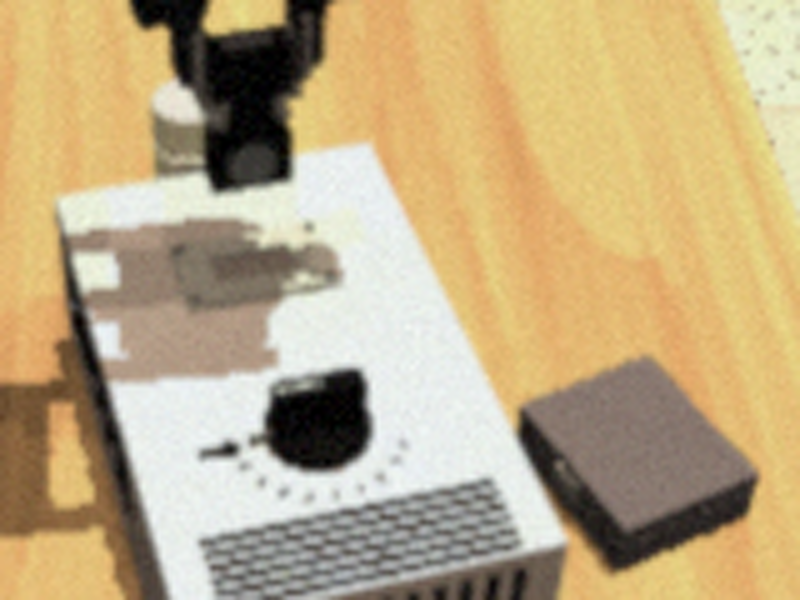

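The cassette hangs upright with its lower edge at (250,185), clear of the empty slot at (255,268). The pointer is on the arrow at (245,445), and the slide box and objective case are in place. Its underside is about 0.17 m above the bench, over 6 cm above the dock plate's top.

```bash
python3 -c "
from plant import ctrl
print(ctrl.sign_off())"
```

```text
the job is handed in; nothing more can be done
None
```

I turned the dial onto the arrow mark, drew the cassette out, and handed the job in. When I last looked, the gripper was holding it upright by its catches, about 6 cm above the unit, with the dial on the mark and the things around it in place; the hand-in gave no verdict.

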